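Shut down the warming tray: open its guard, sweep the switches off, shut the guard

TASK

Service is over, so shut down the warming tray: swing its clear splash guard up and right back, past upright; sweep every toggle switch in the row over to off (laid over to the right) in one drag along the row from left to right, without lifting the hand away part-way; then shut the guard fully over them again. Leave the pan standing where it is on the tray.

Things in the scene. Friction and masses are not known exactly. Their poses are not given: they have to be found in the camera images.
- tray: Fixed electric warming tray, metal, 350 mm deep, 460 wide plus black end handles; black glass plate (top 54 mm above the worktop) behind a front switch deck (top 50 mm up). Origin: on the worktop, mid-width, 170 mm behind the front edge; x to its back, y to its left, z up. Behind the switches a ridge, x = -70 to -56 mm, 95 mm high; sloping cheeks at y = +-146 mm, 78 mm high beside the switches.
- row (a point): Mid-row, on the deck (tray x = -104, y = 0, z = 50 mm), axes as the tray's. Levers on the line x = 0 at y = 72, 24, -24, -72 mm, pivots 2 mm up, swinging along the row; 28 mm long, 8 thick. Standing (on), a lever's top is 29 mm above the deck; laid over (off) 19 mm, reaching 24 mm to the right: a fingertip drawn along with its end 21 to 27 mm above the deck tips each lever, then passes over it.
- guard_hinge (a point): Middle of the guard's hinge line, on top of the ridge (tray x = -68, y = 0, z = 100 mm), axes as the tray's. The guard turns about y.
- guard_knob (a point): Centre of the guard's steel T-knob, a bar 24 mm long along the hinge direction (y) and 14 thick, mid-width at the guard's front edge; it stands 21 mm off the guard's mid-plane on a 9 mm neck. Shut, it lies 97 mm in front of and 16 mm below the hinge; it moves on a circle of 98 mm radius about the hinge line. Pinched over its two ends it can turn between the fingers.
- guard (a joint): Clear flat splash guard, 300 mm wide, 4 thick, 102 from hinge to front edge, metal edge strips. 0 = shut: from the hinge it slopes down 0.38 rad to the front, over the levers. Grows as the front edge swings up and back; 1.95 = upright, 2.45 = stop, leaning back 0.5 rad. A stiff hinge (0.06 N m, about 1 N at the edge) keeps it where it is left.
- switch1 (a joint): Steel bat-handle toggle number 1 of the row, counted from the left. 0 = on: lever stands up, leaning 15 degrees to the left (+y of the tray); 1.26 = off: laid over 57 degrees to the right. Past upright (0.26) it falls over to off by itself; about 1 N at the tip.
- switch2 (a joint): Steel bat-handle toggle number 2 of the row, counted from the left. 0 = on: lever stands up, leaning 15 degrees to the left (+y of the tray); 1.26 = off: laid over 57 degrees to the right. Past upright (0.26) it falls over to off by itself; about 1 N at the tip.
- switch3 (a joint): Steel bat-handle toggle number 3 of the row, counted from the left. 0 = on: lever stands up, leaning 15 degrees to the left (+y of the tray); 1.26 = off: laid over 57 degrees to the right. Past upright (0.26) it falls over to off by itself; about 1 N at the tip. May already be off at the start.
- switch4 (a joint): Steel bat-handle toggle number 4 of the row, counted from the left. 0 = on: lever stands up, leaning 15 degrees to the left (+y of the tray); 1.26 = off: laid over 57 degrees to the right. Past upright (0.26) it falls over to off by itself; about 1 N at the tip.
- pan: Loose steel pan, 0.4 to 0.8 kg, standing on the glass plate behind the guard; round part 172 mm across, rim 68 mm and handle 75 mm above the plate. Origin: on its underside at the foot of the handle, 75 mm from the round part's centre (which lies at +y of the pan; the handle points to -y).

How it is judged:
By the outcome, as a careful person would: the job done as asked, in the order asked, and still so for the second after the job is handed in, with the robot touching nothing.
It also fails if it takes over 64 s, if anything falls off the work surface, if the arm or the gripper's body presses on something with over 40 N, if the wrist force passes 120 N, or if a joint passes its speed limit or range.

ROBOT

A 7-joint arm with a two-finger parallel gripper is mounted at the origin on a cart in front of the work surface, level with it; the furniture and walls round the work are solid. World frame = base frame: x ahead of the robot, y to its left, z up, the work surface at z = 0. Lengths are in m, angles in degrees, forces in N, time in s.
With the tool pointing down it reaches from about 0.35 to 0.775 m from the base axis. Payload 3.1 kg.
Tool frame: the origin (TCP) lies on the mounting face of the last link; the fingertips stand 173 mm ahead of it and the grasp point (between the pads) lies 155 mm ahead of it; z points along the fingers, y is the line along which they close (so a half turn about z gives the same grasp; the last joint's range is limited). The gripper opens to 85 mm and grips with 20 to 120 N. Pads are 22 mm wide; open, the fingers measure 114 mm over their backs; the gripper's body (76 mm by 85 mm) begins 54 mm behind the grasp point. The pads swing forward as they close: fully open they stand 13 mm farther back than shut.
Start: joints at [-79.051, 17.813, 0.802, 86.603, -0.252, 75.585, -1.558], TCP at [0.127, 0.535, 0.405] pointing down, gripper open.
Joint ranges: [-154.91, 154.91], [-16.99, 109.72], [-72.82, 74.43], [7.12, 147.25], [-82.49, 262.49], [11.32, 116.49], [-174.64, 174.64]. Speed limits (degrees/s): [159.86, 159.86, 180, 180, 180, 180, 180].

INTERFACE

Orientations are given as [roll, pitch, yaw] about the fixed x, y, z axes, in that order (R = Rz(yaw) Ry(pitch) Rx(roll)).
In Python, from plant import ctrl gives the robot as it stands.
- The arm moves only by the tool drive_tool, never from a script. Its arguments are lists of equal length, an entry for each row: "grip": the finger opening in mm, from 0 to 85.4; "travel": the shift along the tool's x, y, z in mm, a list of three; "rot": the turn, a rotation vector about the tool's x, y, z in degrees, a list of three. In form: {"grip": [grip, ...], "travel": [[tx, ty, tz], ...], "rot": [[rx, ry, rz], ...]}. A call has exactly 5 rows; each row shifts and turns the commanded pose from where the row before left it, along the tool's axes as they then stand; what a row does not reach is not made up. A row lasts 1/10 s, in which the tool goes at most 50 mm and 8.59 degrees, less where a joint would pass 70% of its speed; a pose out of reach is approached as far as the arm can. A call with a gripper value outside its range is refused whole. The fingers move at their own pace and stop on an object; "grip_force" is the grip in N (left out, the last holds). Time passes only in rows, so rows that do not move let the fingers close, or fill a call up. It gives the time, the measured TCP pose, the force, the opening and the grip force at its end, in the units of the state.
- ctrl.read_state(): the state, without advancing time (a new reading comes with each control period).
- ctrl.get_image(name): name is "scene" or "top" or "wrist"; returns (picture, depth): 384x512x3 uint8, red, green, blue; 384x512 float32, m along the optical axis (not along the pixel's ray), 0 where there is no reading.
- ctrl.camera_model(name): a dict with "camera_matrix" (3x3 intrinsics, pixels), "pose" (4x4, takes a point from camera to world coordinates). Camera axes: x right, y up, looking along -z (the intrinsics and any distortion apply to the point x, -y, -z); pixel columns grow to the right and rows downward; lengths in m; the calibration is good to about 2 mm. The wrist camera is an equidistant fisheye: a pixel r from the principal point sees the ray r / f radians off the axis. A picture is of the moment at which its call begins: read the wrist's pose just before it. camera_model takes no time and is no camera call; for the wrist camera it gives the pose at the moment of the call.
- ctrl.sign_off(): hands the job in; it is judged then, once.
Trained networks look in the newest picture that a camera, given by its name, has taken for a name from the list of things; names that differ only in an ending like _2 or _b are one class to them, and where a whole thing is asked for, a point or a joint stands for the part that bears it (a point fixed in the world has none). Each returns a list of dicts, best first, with "conf" (0 to 1); they miss things now and then, are a little off and sometimes report something else, mostly with a low value. They report only what shows in the picture. A call takes as long as a camera call.
- ctrl.boxes_of(camera, name): "centre" ([x, y, z] in m, in world coordinates, good to about 4 mm: the middle of the surface that is visible of it).
- ctrl.trace(camera, name): "region" (384x512 bool, what is visible of it).
- ctrl.pinpoint(camera, name): "centre" ([x, y, z] in m, in world coordinates, good to about 4 mm: a listed point, or the origin of a listed thing).
The state is a dict: "time": time; "joint_positions": joint angles; "joint_vel": joint speeds; "joint_efforts": joint torques, N m; "position": TCP position; "tcp_rot": TCP orientation; "force": force on the tool from outside, world axes, zero at the start; "torque": the same for the moment, N m; "width": finger opening in m; "grip_force": force on a finger pad.
Only numpy, scipy, OpenCV 4.12 (cv2) and the standard library are available. Lean on these libraries where they do the work, as an engineer would, in place of code of your own. Each camera call takes 0.05 s, during which the arm holds its last target. There are 200 camera calls.

## Working session

There is one attempt and no reset: what is moved stays moved. The work goes in short steps, Python scripts to look and compute and a tool call to move; the robot and the scene stay as the last step left them, time stands still between calls to the robot, and variables do not carry over. Pictures are saved under pics/ and viewed, at most 10 in all, crops included, and the job is handed in when it is done.

Besides the shell and the picture viewer there is one more tool, called after "Request:" as name(argument=value, ...) on one line, values as JSON. drive_tool: Moves the arm, as the interface text tells. Its arguments: {"type":"object","properties":{"grip":{"type":"array","items":{"type":"number"}},"travel":{"type":"array","items":{"type":"array","items":{"type":"number"}}},"rot":{"type":"array","items":{"type":"array","items":{"type":"number"}}},"grip_force":{"type":"number"}},"required":["grip","travel","rot"]}

```bash
mkdir -p pics; ls
cat > h.py <<'E'
import numpy as np, cv2
from plant import ctrl
from scipy.spatial.transform import Rotation as R
def save(cam,fn):
    p,d=ctrl.get_image(cam); cv2.imwrite('pics/'+fn,p[:,:,::-1]); return p,d
E
python3 - <<'E'
from h import *
s=ctrl.read_state(); print({k:np.round(v,3) for k,v in s.items()})
a,_=save('scene','a.png'); b,_=save('top','b.png')
cv2.imwrite('pics/ab.png',np.vstack([a,b])[:,:,::-1]) if 0 else None
for cam in ['scene','top']:
    for n in ['tray','row','guard_hinge','guard_knob','pan']:
        print(cam,n,[(np.round(x['centre'],3),round(x['conf'],2)) for x in ctrl.pinpoint(cam,n)][:2])
E
```

```text
pics
{'time': np.float64(0.0), 'joint_positions': array([-79.052,  17.861,   0.804,  86.695,  -0.251,  75.582,  -1.56 ]), 'joint_vel': array([-0.103,  0.101, -0.036, -0.081,  0.087,  0.042, -0.005]), 'joint_efforts': array([-0.0000e+00, -3.7990e+01,  1.4600e-01, -2.3059e+01,  1.2000e-02,
        1.3000e-02, -0.0000e+00]), 'position': array([0.127, 0.535, 0.404]), 'tcp_rot': array([-1.79863e+02,  7.00000e-03,  1.66664e+02]), 'force': array([-0.247,  0.284, -0.115]), 'torque': array([ 0.041,  0.036, -0.042]), 'grip_force': np.float64(0.0), 'width': np.float64(0.086)}
scene tray [(array([0.652, 0.096, 0.   ]), 0.96)]
scene row [(array([0.548, 0.083, 0.05 ]), 0.86)]
scene guard_hinge [(array([0.584, 0.085, 0.103]), 0.79)]
scene guard_knob [(array([0.49 , 0.08 , 0.083]), 0.91)]
scene pan [(array([0.728, 0.09 , 0.052]), 0.7)]
top tray [(array([ 0.656,  0.088, -0.001]), 0.87)]
top row [(array([0.548, 0.079, 0.049]), 0.74)]
top guard_hinge [(array([0.585, 0.083, 0.099]), 0.65)]
top guard_knob [(array([0.485, 0.076, 0.083]), 0.8)]
top pan [(array([0.732, 0.092, 0.053]), 0.64)]
```

View pics/a.png

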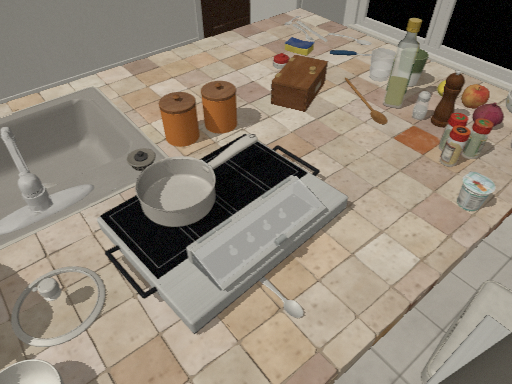

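View pics/b.png

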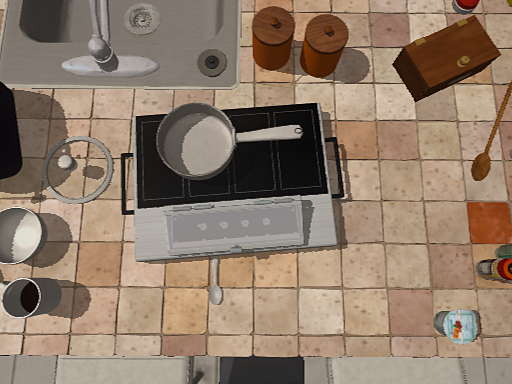

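The scene view shows the tray with the guard shut over the levers and its knob near (283,238). The pan stands on the glass behind it. The top view shows the front edge running from (135,262) to (340,242), with the knob near (237,249). Next I'll fit the tray's yaw.

```bash
cat >> h.py <<'E'
def cloud(cam,d):
    m=ctrl.camera_model(cam); K=np.array(m['camera_matrix']); T=np.array(m['pose'])
    v,u=np.mgrid[:d.shape[0],:d.shape[1]]
    P=np.stack([(u-K[0,2])/K[0,0]*d,-(v-K[1,2])/K[1,1]*d,-d],-1)
    return P@T[:3,:3].T+T[:3,3]
E
python3 - <<'E'
from h import *
for cam in ['top','scene']:
    p,d=ctrl.get_image(cam); P=cloud(cam,d); m=ctrl.trace(cam,'tray')[0]['region']&(d>0)
    Q=P[m]; print(cam,len(Q),'zpct',np.percentile(Q[:,2],[5,50,95]).round(3))
    q=Q[(Q[:,2]>.045)&(Q[:,2]<.058)]
    # front edge
    ys=np.arange(-.1,.28,.01); e=np.array([(y,np.percentile(q[abs(q[:,1]-y)<.006,0],2)) for y in ys if (abs(q[:,1]-y)<.006).sum()>5])
    f=np.polyfit(e[:,0],e[:,1],1); r=e[:,1]-np.polyval(f,e[:,0]); k=abs(r)<.006; f=np.polyfit(e[k,0],e[k,1],1)
    print('front x=',f,'yaw',np.degrees(np.arctan(-f[0])),'sd',np.std(e[k,1]-np.polyval(f,e[k,0])),k.sum(),len(e))
    s=P[(d>0)&(P[:,2]>.088)&(P[:,2]<.105)&(P[:,0]>.56)&(P[:,0]<.62)&(abs(P[:,1]-.08)<.14)]
    f=np.polyfit(s[:,1],s[:,0],1); print('ridge',f,np.degrees(np.arctan(-f[0])),len(s), s[:,1].min(),s[:,1].max())
    for n in ['guard_knob','pan','guard']:
        print(n,[(np.round(x['centre'],3),round(x['conf'],2)) for x in ctrl.boxes_of(cam,n)][:2])
    print(n, [(np.round(x['centre'],3),round(x['conf'],2)) for x in ctrl.pinpoint(cam,'guard_knob')][:2])
E
```

```text
top 23393 zpct [0.047 0.054 0.096]
front x= [-0.09180338  0.49476524] yaw 5.245243757394631 sd 0.0013831998514393824 9 38Traceback (most recent call last):
  File "<stdin>", line 10, in <module>
ValueError: operands could not be broadcast together with shapes (384,512) (384,3)
```

Run:
```python
from h import *
for cam in ['top','scene']:
    p,d=ctrl.get_image(cam); P=cloud(cam,d); m=ctrl.trace(cam,'tray')[0]['region']&(d>0)
    Q=P[m]
    q=Q[(Q[:,2]>.042)&(Q[:,2]<.060)]
    r=cv2.minAreaRect((q[:,:2]*1000).astype(np.float32)); print(cam,'rect',np.round(r[0]),np.round(r[1]),r[2])
    s=Q[(Q[:,2]>.088)&(Q[:,2]<.098)]; s=s[abs(s[:,1]-.08)<.14]
    f=np.polyfit(s[:,1],s[:,0],1); k=abs(s[:,0]-np.polyval(f,s[:,1]))<.01; f=np.polyfit(s[k,1],s[k,0],1); print('ridge',f,'yaw',np.degrees(np.arctan(-f[0])),k.sum(), s[:,1].min(),s[:,1].max(), 'x at .08',np.polyval(f,.08))
    g=P[ctrl.trace(cam,'guard')[0]['region']&(d>0)]
    print('guard z',np.percentile(g[:,2],[5,50,95]).round(3))
    for n in ['guard_knob','pan']:
        print(n,[(np.round(x['centre'],3),round(x['conf'],2)) for x in ctrl.boxes_of(cam,n)+ctrl.pinpoint(cam,n)][:3])
```

```text
top rect [656.  90.] [348. 519.] 4.941981315612793
ridge [-0.08505995  0.57208496] yaw 4.8618734246690005 1004 -0.058732537046990226 0.219884302398402 x at .08 0.5652801604140845
guard z [0.067 0.083 0.1  ]
guard_knob [(array([0.535, 0.08 , 0.083]), 0.87), (array([0.485, 0.079, 0.084]), 0.56)]
pan [(array([0.738, 0.156, 0.07 ]), 0.96), (array([0.733, 0.092, 0.054]), 0.95), (array([0.487, 0.078, 0.083]), 0.27)]
scene rect [654.  90.] [348. 519.] 4.777104377746582
ridge [-0.08324259  0.56987823] yaw 4.758478457572935 1170 -0.059904316272346825 0.21994059261397758 x at .08 0.5632188217681466
guard z [0.067 0.082 0.099]
guard_knob [(array([0.532, 0.101, 0.083]), 0.62), (array([0.488, 0.077, 0.082]), 0.95)]
pan [(array([0.74 , 0.153, 0.084]), 0.64), (array([0.732, 0.093, 0.056]), 0.66)]
```

```bash
cat >> h.py <<'E'
PSI=np.radians(4.85); O=np.array([.651,.090,0]); RT=R.from_euler('z',PSI).as_matrix()
TR=lambda x,y,z: O+RT@np.array([x,y,z])/1000.          # tray mm -> world m
def ori(a): # a: deg, + = hand leans to the back of the tray
    return R.from_euler('z',PSI)*R.from_matrix(np.diag([-1.,1,-1]))*R.from_euler('y',a,degrees=True)
def now():
    s=ctrl.read_state(); return np.array(s['position']),R.from_euler('xyz',s['tcp_rot'],degrees=True)
def rel(L=159): # ref point in tray mm + lean
    p,r=now(); q=p+r.apply([0,0,L/1000]); t=RT.T@(q-O)*1000
    return t.round(1),(ori(0).inv()*r).as_rotvec(degrees=True).round(1)
def plan(wps,L=159,start=None):
    """wps: (n rows, (x,y,z tray mm of ref point), lean) ; returns rounded rows"""
    p,r=start or now(); off=np.array([0,0,L/1000]); T=[];W=[]
    for n,xyz,a in wps:
        q0=p+r.apply(off); q1=TR(*xyz); rv=(r.inv()*ori(a)).as_rotvec(); r0=r
        for i in range(1,n+1):
            rt=r0*R.from_rotvec(rv*i/n); pt=q0+(q1-q0)*i/n-rt.apply(off)
            t=np.round(r.inv().apply(pt-p)*1000,0 if n>0 else 1); w=np.round((r.inv()*rt).as_rotvec(degrees=True),1)
            p=p+r.apply(t/1000); r=r*R.from_rotvec(w,degrees=True); T.append((t+0).tolist()); W.append((w+0).tolist())
    for i in range(0,len(T),5): print('travel',T[i:i+5],'rot',W[i:i+5],'max',max(np.linalg.norm(T[i:i+5],axis=1)).round(),max(np.linalg.norm(W[i:i+5],axis=1)).round(1))
    return p,r
def knob(phi): # tray mm
    a=np.arctan2(16,97)-phi; return np.array([-68-98.3*np.cos(a),0,100-98.3*np.sin(a)])
E
python3 - <<'E'
from h import *
print(rel()); k=knob(0); d=np.array([-np.sin(.35),0,np.cos(.35)])
plan([(15,k+70*d,-20)])
E
```

```text
(array([-484.6,  487.9,  245.7]), array([ 0. , -0. , 18.2]))
travel [[-25.0, -25.0, 6.0], [-25.0, -26.0, 7.0], [-24.0, -27.0, 8.0], [-23.0, -27.0, 8.0], [-22.0, -28.0, 9.0]] rot [[-0.2, -1.3, -1.2], [-0.2, -1.3, -1.2], [-0.2, -1.4, -1.2], [-0.2, -1.3, -1.2], [-0.3, -1.3, -1.2]] max 37.0 1.9
travel [[-22.0, -28.0, 9.0], [-20.0, -29.0, 9.0], [-20.0, -30.0, 10.0], [-19.0, -30.0, 11.0], [-19.0, -30.0, 11.0]] rot [[-0.2, -1.3, -1.2], [-0.2, -1.4, -1.2], [-0.2, -1.3, -1.2], [-0.2, -1.3, -1.2], [-0.2, -1.3, -1.2]] max 37.0 1.9
travel [[-17.0, -31.0, 11.0], [-16.0, -32.0, 11.0], [-16.0, -31.0, 12.0], [-15.0, -33.0, 13.0], [-13.0, -33.0, 12.0]] rot [[-0.2, -1.3, -1.2], [-0.2, -1.4, -1.2], [-0.3, -1.3, -1.2], [-0.2, -1.3, -1.2], [-0.2, -1.3, -1.2]] max 39.0 1.9
```

Request:
drive_tool(grip=[55,55,55,55,55], travel=[[-25,-25,6],[-25,-26,7],[-24,-27,8],[-23,-27,8],[-22,-28,9]], rot=[[-0.2,-1.3,-1.2],[-0.2,-1.3,-1.2],[-0.2,-1.4,-1.2],[-0.2,-1.3,-1.2],[-0.3,-1.3,-1.2]], grip_force=25)

```text
time: 1.9
position: [0.221, 0.3806, 0.3713]
tcp_rot: [179.2, 6.7, 172.7]
force: [0.1, -0.5, 0.2]
width: 0.0548
grip_force: 0.0
```

Request:
drive_tool(grip=[55,55,55,55,55], travel=[[-22,-28,9],[-20,-29,9],[-20,-30,10],[-19,-30,11],[-19,-30,11]], rot=[[-0.2,-1.3,-1.2],[-0.2,-1.4,-1.2],[-0.2,-1.3,-1.2],[-0.2,-1.3,-1.2],[-0.2,-1.3,-1.2]])

```text
time: 2.4
position: [0.315, 0.2254, 0.3361]
tcp_rot: [179.2, 13.4, 178.7]
force: [0.0, -1.0, -1.5]
width: 0.0548
grip_force: 0.0
```

Request:
drive_tool(grip=[55,55,55,55,55], travel=[[-17,-31,11],[-16,-32,11],[-16,-31,12],[-15,-33,13],[-13,-33,12]], rot=[[-0.2,-1.3,-1.2],[-0.2,-1.4,-1.2],[-0.3,-1.3,-1.2],[-0.2,-1.3,-1.2],[-0.2,-1.3,-1.2]])

```text
time: 2.9
position: [0.4089, 0.0676, 0.2993]
tcp_rot: [180.0, 20.1, -175.1]
force: [0.2, 0.0, -0.3]
width: 0.0553
grip_force: 0.0
```

Request:
drive_tool(grip=[55,55,55,55,55], travel=[[0,0,0],[0,0,0],[0,0,0],[0,0,0],[0,0,0]], rot=[[0,0,0],[0,0,0],[0,0,0],[0,0,0],[0,0,0]])

```text
time: 3.4
position: [0.4082, 0.0701, 0.2993]
tcp_rot: [180.0, 20.0, -175.0]
force: [-0.9, 0.1, 1.0]
width: 0.0544
grip_force: 0.0
```

Run:
```python
from h import *
print(ctrl.read_state()['time'],rel()); k=knob(0)
p,d=save('wrist','w1.png'); m=ctrl.camera_model('wrist'); K=np.array(m['camera_matrix']);T=np.array(m['pose']);
q=T[:3,:3].T@(TR(*k)-T[:3,3]); th=np.arctan2(np.hypot(q[0],q[1]),-q[2]); u=np.array([q[0],-q[1]])/np.hypot(q[0],q[1])
print('expect knob px',K[:2,2]+K[0,0]*th*u)
for n in ['guard_knob','guard_hinge']:
  print(n,[(np.round(RT.T@(np.array(x['centre'])-O)*1000,1),round(x['conf'],2)) for x in ctrl.pinpoint('wrist',n)][:3])
plan([(5,k,-20)])
```

```text
3.4 (array([-189.3,    1. ,  149.9]), array([ -0.1, -20. ,  -0.1]))
expect knob px [254.8891285  212.00698736]
guard_knob [(array([-162.4,    0.6,   81.1]), 0.74)]
guard_hinge [(array([-69.2,   2.5,  99.1]), 0.74)]
travel [[0.0, 0.0, 14.0], [0.0, 0.0, 14.0], [0.0, 0.0, 14.0], [0.0, 0.0, 14.0], [0.0, 0.0, 14.0]] rot [[0.0, 0.0, 0.0], [0.0, 0.0, 0.0], [0.0, 0.0, 0.0], [0.0, 0.0, 0.1], [0.1, 0.0, 0.0]] max 14.0 0.1
```

View pics/w1.png

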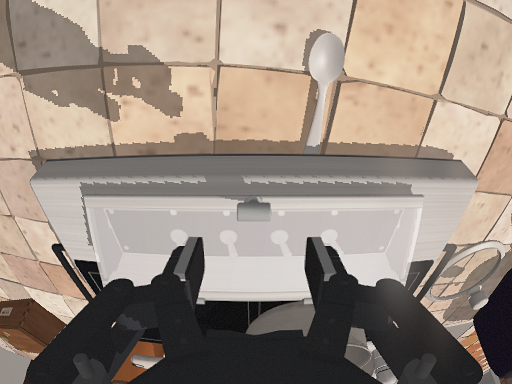

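The wrist view puts the knob at (254,211), against a predicted (255,212), so the model holds. Next I descend and grip it.

Request:
drive_tool(grip=[55,55,55,55,55], travel=[[0,0,14],[0,0,14],[0,0,14],[0,0,14],[0,0,14]], rot=[[0,0,0],[0,0,0],[0,0,0],[0,0,0],[0,0,0]])

```text
time: 4.05
position: [0.4324, 0.0714, 0.2329]
tcp_rot: [180.0, 20.0, -175.1]
force: [-0.5, 0.1, 0.7]
width: 0.0549
grip_force: 0.0
```

Request:
drive_tool(grip=[55,30,20,20,20], travel=[[0,0,0],[0,0,0],[0,0,0],[0,0,0],[0,0,0]], rot=[[0,0,0],[0,0,0],[0,0,0],[0,0,0],[0,0,0]])

```text
time: 4.55
position: [0.4323, 0.0716, 0.2341]
tcp_rot: [179.9, 20.0, -175.1]
force: [-2.1, 1.6, 4.4]
width: 0.0233
grip_force: 26.8
```

Request:
drive_tool(grip=[18,18,18,18,18], travel=[[0,0,0],[0,0,0],[0,0,0],[0,0,0],[0,0,0]], rot=[[0,0,0],[0,0,0],[0,0,0],[0,0,0],[0,0,0]])

```text
time: 5.05
position: [0.4323, 0.0715, 0.2341]
tcp_rot: [179.9, 20.0, -175.1]
force: [-2.8, 1.2, 7.1]
width: 0.0233
grip_force: 27.0
```

Run:
```python
from h import *
s=ctrl.read_state();print(s['time'],rel(),knob(0),s['width'],s['grip_force'],s['force'])
e=rel()[0]-knob(0)
w=[]
for i,f in enumerate(np.linspace(0,2.3,11)[1:]): w.append((2,knob(f),np.interp(f,[0,1.0,2.3],[-20,-10,8])))
plan(w)
w=[]
```

```text
5.05 (array([-165. ,    0.4,   84.7]), array([ -0.1, -20. ,  -0. ])) [-164.98941122    0.           84.0017466 ] 0.02327945174408001 27.021900415420532 [-2.82020952  1.22938243  7.05586521]
travel [[-6.0, 0.0, -10.0], [-7.0, 0.0, -11.0], [-8.0, 0.0, -10.0], [-9.0, 0.0, -10.0], [-10.0, 0.0, -9.0]] rot [[0.1, 1.2, 0.0], [0.0, 1.1, 0.0], [0.0, 1.2, 0.0], [0.0, 1.1, 0.0], [0.0, 1.2, 0.0]] max 13.0 1.2
travel [[-10.0, 0.0, -8.0], [-12.0, 0.0, -7.0], [-11.0, 0.0, -8.0], [-14.0, 0.0, -6.0], [-14.0, 0.0, -5.0]] rot [[0.0, 1.1, 0.0], [0.0, 1.2, 0.0], [0.0, 1.1, 0.0], [0.0, 1.5, 0.0], [0.0, 1.4, 0.0]] max 15.0 1.5
travel [[-15.0, 0.0, -4.0], [-15.0, 0.0, -4.0], [-16.0, 0.0, -2.0], [-15.0, 0.0, -1.0], [-16.0, 0.0, 0.0]] rot [[0.0, 1.6, 0.0], [0.0, 1.6, 0.0], [0.0, 1.6, 0.0], [0.0, 1.6, 0.0], [0.0, 1.6, 0.0]] max 16.0 1.6
travel [[-15.0, 0.0, 0.0], [-16.0, 0.0, 2.0], [-15.0, 0.0, 2.0], [-15.0, 0.0, 4.0], [-15.0, 0.0, 4.0]] rot [[0.0, 1.6, 0.0], [0.0, 1.6, 0.0], [0.0, 1.5, 0.0], [0.0, 1.6, 0.0], [0.0, 1.6, 0.0]] max 16.0 1.6
```

Request:
drive_tool(grip=[18,18,18,18,18], travel=[[-6,0,-10],[-7,0,-11],[-8,0,-10],[-9,0,-10],[-10,0,-9]], rot=[[0,1.2,0],[0,1.1,0],[0,1.2,0],[0,1.1,0],[0,1.2,0]])

```text
time: 5.55
position: [0.4544, 0.0735, 0.2927]
tcp_rot: [179.9, 14.0, -175.1]
force: [2.0, 1.9, -3.9]
width: 0.0233
grip_force: 25.3
```

Forces are low, so I continue the swing.

Request:
drive_tool(grip=[18,18,18,18,18], travel=[[-10,0,-8],[-12,0,-7],[-11,0,-8],[-14,0,-6],[-14,0,-5]], rot=[[0,1.1,0],[0,1.2,0],[0,1.1,0],[0,1.5,0],[0,1.4,0]])

```text
time: 6.05
position: [0.5058, 0.0779, 0.3376]
tcp_rot: [179.9, 7.4, -175.1]
force: [-4.5, 0.5, 1.8]
width: 0.0234
grip_force: 26.0
```

Request:
drive_tool(grip=[18,18,18,18,18], travel=[[-15,0,-4],[-15,0,-4],[-16,0,-2],[-15,0,-1],[-16,0,0]], rot=[[0,1.6,0],[0,1.6,0],[0,1.6,0],[0,1.6,0],[0,1.6,0]])

```text
time: 6.55
position: [0.5827, 0.0844, 0.3569]
tcp_rot: [179.9, -0.2, -175.1]
force: [-3.4, 0.6, 7.1]
width: 0.0237
grip_force: 26.6
```

Run:
```python
from h import *
s=ctrl.read_state();print(s['time'],rel(),knob(1.725),s['width'],s['grip_force'],s['force'])
plan([(1,knob(1.725+.145*i),-2+2*i) for i in range(1,5)]+[(1,knob(2.3),8)])
```

```text
6.55 (array([-69.3,   0.5, 197.9]), array([-0.1,  0.2, -0.1])) [-68.91149973   0.         198.29577391] 0.023667727865398527 26.633817851543427 [-3.40086381  0.59181328  7.14088842]
travel [[-14.0, 0.0, 0.0], [-19.0, 0.0, 3.0], [-19.0, 0.0, 5.0], [-19.0, 0.0, 6.0], [-5.0, 0.0, 0.0]] rot [[0.1, -0.2, 0.1], [0.0, 2.0, 0.0], [0.0, 2.0, 0.0], [0.0, 2.0, 0.0], [0.0, 2.0, 0.0]] max 20.0 2.0
```

Request:
drive_tool(grip=[18,18,18,18,18], travel=[[-15,0,0],[-16,0,2],[-15,0,2],[-15,0,4],[-15,0,4]], rot=[[0,1.6,0],[0,1.6,0],[0,1.5,0],[0,1.6,0],[0,1.6,0]])

```text
time: 7.05
position: [0.6584, 0.091, 0.3411]
tcp_rot: [179.9, -7.9, -175.1]
force: [1.9, 2.0, 5.6]
width: 0.0234
grip_force: 26.1
```

Request:
drive_tool(grip=[24,30,40,45,45], travel=[[0,0,0],[0,0,0],[0,0,0],[0,0,0],[0,0,0]], rot=[[0,0,0],[0,0,0],[0,0,0],[0,0,0],[0,0,0]])

```text
time: 7.55
position: [0.6568, 0.0898, 0.3395]
tcp_rot: [180.0, -8.0, -175.2]
force: [0.4, 0.6, 0.5]
width: 0.045
grip_force: 0.0
```

Run:
```python
from h import *
s=ctrl.read_state();print(s['time'],rel(),knob(2.3),s['width'],s['grip_force'],s['force'])
# raise, then over to left start, tip ref L=173
st=plan([(2,rel(173)[0]+np.array([6,0,45]),8),(3,(-30,40,235),8)],173)
st=plan([(5,(-104,112,170),0)],173,st)
st=plan([(5,(-104,112,90),0)],173,st)
```

```text
7.55 (array([-16.5,  -0.6, 182. ]), array([-0.,  8.,  0.])) [-15.30826193   0.         182.98476209] 0.04498046821373078 0.0 [0.38570086 0.55934765 0.45294756]
travel [[0.0, 0.0, -23.0], [0.0, 0.0, -22.0], [7.0, 14.0, -7.0], [7.0, 13.0, -6.0], [7.0, 14.0, -7.0]] rot [[0.0, 0.0, 0.0], [0.0, 0.0, 0.0], [0.0, 0.0, 0.0], [0.0, 0.0, 0.0], [0.0, 0.0, 0.0]] max 23.0 0.0
travel [[18.0, 14.0, 15.0], [18.0, 15.0, 15.0], [18.0, 14.0, 14.0], [19.0, 14.0, 14.0], [19.0, 15.0, 14.0]] rot [[0.0, -1.6, 0.0], [0.0, -1.6, 0.0], [0.0, -1.6, 0.0], [0.0, -1.6, 0.0], [0.0, -1.6, 0.0]] max 28.0 1.6
travel [[0.0, 0.0, 16.0], [0.0, 0.0, 16.0], [0.0, 0.0, 16.0], [0.0, 0.0, 16.0], [0.0, 0.0, 16.0]] rot [[0.0, 0.0, 0.0], [0.0, 0.0, 0.0], [0.0, 0.0, 0.0], [0.0, 0.0, 0.0], [0.0, 0.0, 0.0]] max 16.0 0.0
```

Request:
drive_tool(grip=[45,45,45,45,30], travel=[[0,0,-23],[0,0,-22],[7,14,-7],[7,13,-6],[7,14,-7]], rot=[[0,0,0],[0,0,0],[0,0,0],[0,0,0],[0,0,0]])

```text
time: 8.05
position: [0.6409, 0.1319, 0.4061]
tcp_rot: [179.9, -8.2, -175.1]
force: [-0.7, 0.3, -0.6]
width: 0.032
grip_force: 0.0
```

Request:
drive_tool(grip=[0,0,0,0,0], travel=[[18,14,15],[18,15,15],[18,14,14],[19,14,14],[19,15,14]], rot=[[0,-1.6,0],[0,-1.6,0],[0,-1.6,0],[0,-1.6,0],[0,-1.6,0]])

```text
time: 8.55
position: [0.5362, 0.1954, 0.3416]
tcp_rot: [179.9, -0.1, -175.0]
force: [0.3, 0.1, 0.5]
width: 0.0002
grip_force: 0.0
```

Request:
drive_tool(grip=[0,0,0,0,0], travel=[[0,0,0],[0,0,0],[0,0,0],[0,0,0],[0,0,0]], rot=[[0,0,0],[0,0,0],[0,0,0],[0,0,0],[0,0,0]])

```text
time: 9.05
position: [0.5395, 0.1927, 0.343]
tcp_rot: [180.0, 0.0, -175.2]
force: [-0.1, -0.1, -0.4]
width: 0.0001
grip_force: 0.0
```

Run:
```python
from h import *
s=ctrl.read_state();print(s['time'],rel(173),s['width'],s['force'])
a,d=ctrl.get_image('scene')
for cam in ['scene','top']:
  if cam=='top': b,_=ctrl.get_image('top')
  for n in ['guard_knob','row','switch1','switch2','switch3','switch4','tray']:
    print(cam,n,[(np.round(RT.T@(np.array(x['centre'])-O)*1000),round(x['conf'],2)) for x in ctrl.pinpoint(cam,n)][:4] if n in('guard_knob','row','tray') else [(np.round(RT.T@(np.array(x['centre'])-O)*1000),round(x['conf'],2)) for x in ctrl.boxes_of(cam,n)][:4])
cv2.imwrite('pics/c.png',np.hstack([cv2.resize(a[130:310,90:360],None,fx=1.45,fy=1.45),cv2.resize(b[90:270,110:380],None,fx=1.45,fy=1.45)])[:,:,::-1])
plan([(5,(-104,112,80),0)],173)
```

```text
9.05 (array([-102.3,  111.8,  170. ]), array([-0. , -0. ,  0.1])) 6.362536885576673e-05 [-0.1266979  -0.10120452 -0.38183405]
scene guard_knob [(array([-19.,   3., 186.]), 0.79), (array([-0.,  1.,  1.]), 0.22)]
scene row [(array([-103.,    0.,   48.]), 0.7)]
scene switch1 []
scene switch2 []
scene switch3 []
scene switch4 []
scene tray [(array([1., 3., 1.]), 0.62)]
top guard_knob [(array([-22.,  -0., 188.]), 0.95), (array([-106.,   -0.,   50.]), 0.15)]
top row [(array([-104.,   -1.,   54.]), 0.62)]
top switch1 []
top switch2 []
top switch3 []
top switch4 []
top tray [(array([ 5., -1., -2.]), 0.77)]
travel [[0.0, 0.0, 18.0], [0.0, 0.0, 18.0], [0.0, 0.0, 18.0], [1.0, -1.0, 18.0], [0.0, 0.0, 18.0]] rot [[0.0, 0.0, 0.0], [0.0, 0.0, 0.0], [0.0, 0.0, 0.0], [0.0, 0.0, 0.0], [0.0, 0.0, 0.0]] max 18.0 0.0
```

View pics/c.png

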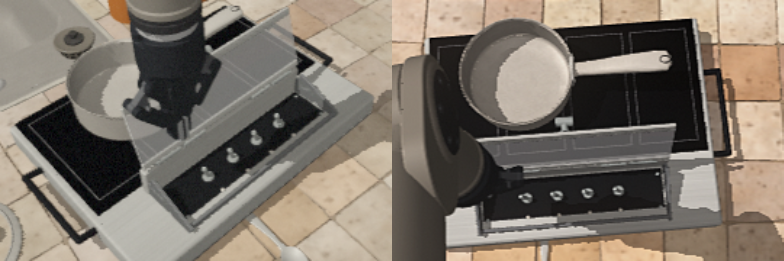

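The crops show the guard leaning back behind upright, all four levers exposed and the pan undisturbed. The knob measures at about 2.24 rad. I'll nudge the guard closer to its stop before sweeping.

Run:
```python
from h import *
st=plan([(3,(-75,60,175),0),(2,(-62,60,175),0),(5,(-41,60,175),0)],173)
st=plan([(2,(-75,60,175),0),(3,(-104,112,150),0),(3,(-104,112,90),0),(2,(-104,112,76),0)],173,st)
```

```text
travel [[-9.0, -18.0, -2.0], [-10.0, -17.0, -2.0], [-9.0, -18.0, -1.0], [-7.0, 0.0, 0.0], [-6.0, 0.0, 0.0]] rot [[0.0, 0.0, 0.0], [0.0, 0.0, 0.0], [0.0, 0.0, 0.0], [0.0, 0.0, 0.0], [0.0, 0.0, 0.0]] max 20.0 0.0
travel [[-4.0, 0.0, 0.0], [-4.0, 0.0, 0.0], [-5.0, 0.0, 0.0], [-4.0, 0.0, 0.0], [-4.0, 0.0, 0.0]] rot [[0.0, 0.0, 0.0], [0.0, 0.0, 0.0], [0.0, 0.0, 0.0], [0.0, 0.0, 0.0], [0.0, 0.0, 0.0]] max 5.0 0.0
travel [[17.0, 0.0, 0.0], [17.0, 0.0, 0.0], [10.0, 17.0, 8.0], [9.0, 18.0, 8.0], [10.0, 17.0, 9.0]] rot [[0.0, 0.0, 0.0], [0.0, 0.0, 0.0], [0.0, 0.0, 0.0], [0.0, 0.0, 0.0], [0.0, 0.0, 0.0]] max 22.0 0.0
travel [[0.0, 0.0, 20.0], [0.0, 0.0, 20.0], [0.0, 0.0, 20.0], [0.0, 0.0, 7.0], [0.0, 0.0, 7.0]] rot [[0.0, 0.0, 0.0], [0.0, 0.0, 0.0], [0.0, 0.0, 0.0], [0.0, 0.0, 0.0], [0.0, 0.0, 0.0]] max 20.0 0.0
```

Request:
drive_tool(grip=[0,0,0,0,0], travel=[[-9,-18,-2],[-10,-17,-2],[-9,-18,-1],[-7,0,0],[-6,0,0]], rot=[[0,0,0],[0,0,0],[0,0,0],[0,0,0],[0,0,0]])

```text
time: 10.35
position: [0.5844, 0.1444, 0.3475]
tcp_rot: [179.9, -0.0, -175.2]
force: [-0.6, 0.9, -0.2]
width: -0.0006
grip_force: 0.0
```

Request:
drive_tool(grip=[0,0,0,0,0], travel=[[-4,0,0],[-4,0,0],[-5,0,0],[-4,0,0],[-4,0,0]], rot=[[0,0,0],[0,0,0],[0,0,0],[0,0,0],[0,0,0]])

```text
time: 10.85
position: [0.6051, 0.1462, 0.3474]
tcp_rot: [180.0, -0.0, -175.1]
force: [0.3, 0.3, -0.5]
width: 0.0001
grip_force: 0.2
```

Request:
drive_tool(grip=[0,0,0,0,0], travel=[[0,0,0],[0,0,0],[0,0,0],[17,0,0],[17,0,0]], rot=[[0,0,0],[0,0,0],[0,0,0],[0,0,0],[0,0,0]])

```text
time: 11.35
position: [0.5708, 0.1428, 0.3475]
tcp_rot: [180.0, -0.0, -175.2]
force: [-0.6, 0.4, -0.3]
width: 0.0
grip_force: 0.0
```

Request:
drive_tool(grip=[0,0,0,0,0], travel=[[10,17,8],[9,18,8],[10,17,9],[0,0,0],[0,0,0]], rot=[[0,0,0],[0,0,0],[0,0,0],[0,0,0],[0,0,0]])

```text
time: 11.85
position: [0.5379, 0.1921, 0.3228]
tcp_rot: [-180.0, 0.0, -175.1]
force: [0.7, -1.2, 0.9]
width: -0.0002
grip_force: 0.0
```

Run:
```python
from h import *
s=ctrl.read_state();print(s['time'],rel(173),s['force'])
for cam in ['scene','top']:
  ctrl.get_image(cam); print([(np.round(RT.T@(np.array(x['centre'])-O)*1000),round(x['conf'],2)) for x in ctrl.pinpoint(cam,'guard_knob')][:1])
print(knob(2.45),knob(2.4))
plan([(3,(-104,112,90),0),(2,(-104,112,76),0)],173)
```

```text
11.85 (array([-104.1,  111.3,  149.8]), array([ 0. , -0. , -0.1])) [ 0.7394971  -1.20021769  0.9370024 ]
[(array([ -2.,   4., 172.]), 0.58)]
[(array([ -5.,   1., 175.]), 0.78)]
[ -3.49884548   0.         174.17877773] [ -7.28684882   0.         177.30978769]
travel [[0.0, 1.0, 20.0], [0.0, 0.0, 20.0], [1.0, 1.0, 20.0], [0.0, 0.0, 7.0], [0.0, 0.0, 7.0]] rot [[0.0, 0.0, 0.0], [0.0, 0.0, -0.1], [0.0, 0.1, 0.0], [0.0, 0.0, 0.0], [0.0, 0.0, 0.0]] max 20.0 0.1
```

Request:
drive_tool(grip=[0,0,0,0,0], travel=[[0,1,20],[0,0,20],[0,0,20],[0,0,9],[0,0,7]], rot=[[0,0,0],[0,0,0],[0,0,0],[0,0,0],[0,0,0]])

```text
time: 12.55
position: [0.5379, 0.1927, 0.2462]
tcp_rot: [-180.0, -0.0, -175.2]
force: [-1.0, -0.6, 0.4]
width: 0.0004
grip_force: 0.0
```

Request:
drive_tool(grip=[0,0,0,0,0], travel=[[0,0,0],[0,0,0],[0,0,0],[0,0,0],[0,0,0]], rot=[[0,0,0],[0,0,0],[0,0,0],[0,0,0],[0,0,0]])

```text
time: 13.05
position: [0.5378, 0.1935, 0.2471]
tcp_rot: [180.0, 0.0, -175.1]
force: [-0.0, 0.1, 0.3]
width: 0.0003
grip_force: 0.0
```

Run:
```python
from h import *
s=ctrl.read_state();print(s['time'],rel(173),s['force'])
p,d=save('scene','d.png'); q,_=save('wrist','w2.png')
cv2.imwrite('pics/e.png',np.hstack([cv2.resize(p[150:310,160:340],None,fx=2,fy=2),cv2.resize(q[150:310,140:360],None,fx=2,fy=2)])[:,:,::-1])
plan([(20,(-104,-112,74),0)],173)
```

```text
13.05 (array([-104. ,  112.8,   74.1]), array([-0., -0., -0.])) [-0.03245239  0.08785909  0.3231802 ]
travel [[0.0, -11.0, 0.0], [0.0, -11.0, 0.0], [0.0, -12.0, 0.0], [0.0, -11.0, 0.0], [0.0, -11.0, 0.0]] rot [[0.0, 0.0, 0.0], [0.0, 0.0, 0.0], [0.0, 0.0, 0.0], [0.0, 0.0, 0.0], [0.0, 0.0, 0.0]] max 12.0 0.0
travel [[0.0, -11.0, 0.0], [0.0, -12.0, 0.0], [0.0, -11.0, 0.0], [0.0, -11.0, 0.0], [0.0, -11.0, 0.0]] rot [[0.0, 0.0, 0.0], [0.0, 0.0, 0.0], [0.0, 0.0, 0.0], [0.0, 0.0, 0.0], [0.0, 0.0, 0.0]] max 12.0 0.0
travel [[0.0, -12.0, 0.0], [0.0, -11.0, 0.0], [0.0, -11.0, 0.0], [0.0, -11.0, 0.0], [0.0, -12.0, 0.0]] rot [[0.0, 0.0, 0.0], [0.0, 0.0, 0.0], [0.0, 0.0, 0.0], [0.0, 0.0, 0.0], [0.0, 0.0, 0.0]] max 12.0 0.0
travel [[0.0, -11.0, 0.0], [0.0, -11.0, 0.0], [0.0, -11.0, 0.0], [0.0, -11.0, 0.0], [0.0, -12.0, 0.0]] rot [[0.0, 0.0, 0.0], [0.0, 0.0, 0.0], [0.0, 0.0, 0.0], [0.0, 0.0, 0.0], [0.0, 0.0, 0.0]] max 12.0 0.0
```

View pics/e.png

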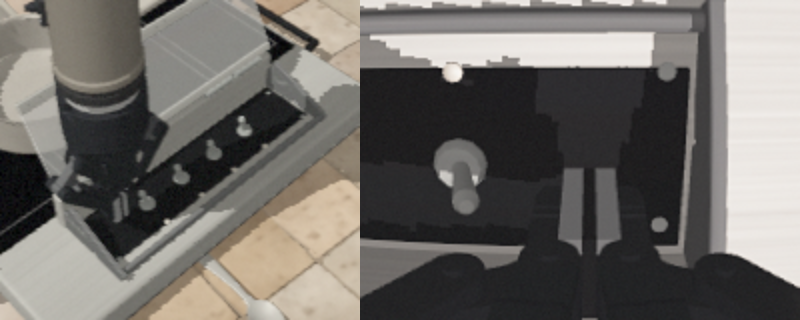

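The hand is down at the left end of the deck between cheek and lever 1, with nothing touching. Now the single drag.

Request:
drive_tool(grip=[0,0,0,0,0], travel=[[0,-11,0],[0,-11,0],[0,-12,0],[0,-11,0],[0,-11,0]], rot=[[0,0,0],[0,0,0],[0,0,0],[0,0,0],[0,0,0]])

```text
time: 13.65
position: [0.5424, 0.1358, 0.2465]
tcp_rot: [-180.0, -0.0, -175.2]
force: [0.7, 0.5, -1.0]
width: 0.0
grip_force: 0.0
```

Request:
drive_tool(grip=[0,0,0,0,0], travel=[[0,-11,0],[0,-12,0],[0,-11,0],[0,-11,0],[0,-11,0]], rot=[[0,0,0],[0,0,0],[0,0,0],[0,0,0],[0,0,0]])

```text
time: 14.15
position: [0.5471, 0.0808, 0.2465]
tcp_rot: [180.0, -0.0, -175.1]
force: [1.1, -0.0, -0.1]
width: -0.0
grip_force: 0.0
```

Run:
```python
from h import *
s=ctrl.read_state();print(s['time'],rel(173),s['force'])
plan([(10,(-104,-112,74),0)],173)
```

```text
14.15 (array([-104.4,   -0.3,   73.5]), array([-0.,  0., -0.])) [ 1.05963302 -0.04849444 -0.10694177]
travel [[0.0, -11.0, 0.0], [0.0, -11.0, 0.0], [0.0, -11.0, 0.0], [0.0, -12.0, 0.0], [0.0, -11.0, 0.0]] rot [[0.0, 0.0, 0.0], [0.0, 0.0, 0.0], [0.0, 0.0, 0.0], [0.0, 0.0, 0.0], [0.0, 0.0, 0.0]] max 12.0 0.0
travel [[0.0, -11.0, 0.0], [0.0, -11.0, 0.0], [0.0, -11.0, 0.0], [0.0, -11.0, 0.0], [0.0, -12.0, -1.0]] rot [[0.0, 0.0, 0.0], [0.0, 0.0, 0.0], [0.0, 0.0, 0.0], [0.0, 0.0, 0.0], [0.0, 0.0, 0.0]] max 12.0 0.0
```

Request:
drive_tool(grip=[0,0,0,0,0], travel=[[0,-11,0],[0,-11,0],[0,-11,0],[0,-12,0],[0,-11,0]], rot=[[0,0,0],[0,0,0],[0,0,0],[0,0,0],[0,0,0]])

```text
time: 14.65
position: [0.5519, 0.0248, 0.2465]
tcp_rot: [180.0, -0.0, -175.2]
force: [-0.5, 2.2, 1.0]
width: 0.0001
grip_force: 0.6
```

Request:
drive_tool(grip=[0,0,0,0,0], travel=[[0,-11,0],[0,-11,0],[0,-11,0],[0,-11,0],[0,-12,0]], rot=[[0,0,0],[0,0,0],[0,0,0],[0,0,0],[0,0,0]])

```text
time: 15.15
position: [0.5566, -0.0306, 0.2464]
tcp_rot: [180.0, -0.0, -175.1]
force: [-0.3, 0.6, -0.1]
width: 0.0001
grip_force: 0.0
```

Run:
```python
from h import *
s=ctrl.read_state();print(s['time'],rel(173),s['force'])
p,d=save('scene','f.png'); q,_=save('top','g.png')
cv2.imwrite('pics/h.png',np.hstack([cv2.resize(p[160:290,180:350],None,fx=2.3,fy=2.3,interpolation=2),cv2.resize(q[170:300,150:320],None,fx=2.3,fy=2.3,interpolation=2)])[:,:,::-1])
```

```text
15.15 (array([-104.4, -112.1,   73.4]), array([-0.,  0., -0.])) [-0.29455793  0.6375978  -0.10691985]
```

View pics/h.png

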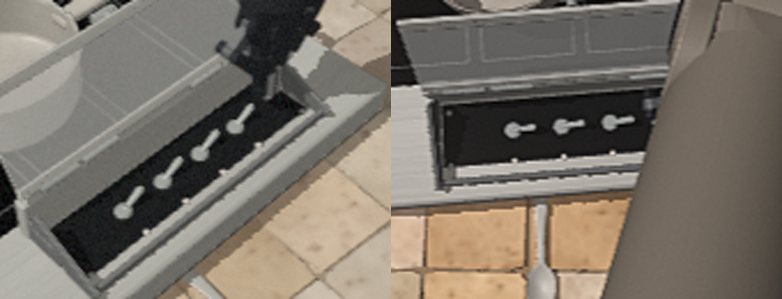

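All four levers lie over to the right: (128,200), (170,172), (207,145) and (240,118) in the left crop. Next I lift and re-grasp the knob at the back.

Run:
```python
from h import *
k=knob(2.43); d=np.array([np.sin(.175),0,np.cos(.175)]); print(k)
st=plan([(4,(-104.4,-112,255),0),(6,k+90*d+[0,0,0],10)],159)
st=plan([(5,k+40*d,10),(5,k,10)],159,st)
```

```text
[ -4.99522193   0.         175.45387956]
travel [[0.0, 0.0, -42.0], [0.0, 1.0, -42.0], [0.0, 0.0, -42.0], [0.0, 1.0, -41.0], [-24.0, 19.0, -2.0]] rot [[0.0, 0.0, -0.1], [0.0, 0.0, 0.0], [-0.1, 0.0, -0.1], [0.0, 0.0, 0.0], [0.0, 1.7, 0.0]] max 42.0 1.7
travel [[-24.0, 18.0, -2.0], [-23.0, 19.0, -2.0], [-24.0, 19.0, -3.0], [-23.0, 18.0, -4.0], [-24.0, 19.0, -4.0]] rot [[0.0, 1.6, 0.0], [0.0, 1.7, 0.0], [0.0, 1.7, 0.0], [0.0, 1.6, 0.0], [0.0, 1.7, 0.0]] max 31.0 1.7
travel [[0.0, 0.0, 10.0], [0.0, 0.0, 10.0], [0.0, 0.0, 10.0], [0.0, 0.0, 10.0], [0.0, 0.0, 10.0]] rot [[0.0, 0.0, 0.0], [0.0, 0.0, 0.0], [0.0, 0.0, 0.0], [0.0, 0.0, 0.0], [0.0, 0.0, 0.0]] max 10.0 0.0
travel [[0.0, 0.0, 8.0], [0.0, 0.0, 8.0], [0.0, 0.0, 8.0], [0.0, 0.0, 8.0], [0.0, 0.0, 8.0]] rot [[0.0, 0.0, 0.0], [0.0, 0.0, 0.0], [0.0, 0.0, 0.0], [0.0, 0.0, 0.0], [0.0, 0.0, 0.0]] max 8.0 0.0
```

Request:
drive_tool(grip=[0,0,0,0,20], travel=[[0,0,-42],[0,1,-42],[0,0,-42],[0,1,-41],[-24,19,-2]], rot=[[0,0,0],[0,0,0],[0,0,0],[0,0,0],[0,1.7,0]])

```text
time: 15.75
position: [0.5784, -0.0116, 0.4237]
tcp_rot: [-179.9, -1.0, -175.5]
force: [1.0, -1.1, 2.3]
width: 0.0131
grip_force: 0.0
```

Request:
drive_tool(grip=[45,45,45,45,45], travel=[[-24,18,-2],[-23,19,-2],[-24,19,-3],[-23,18,-4],[-24,19,-4]], rot=[[0,1.6,0],[0,1.7,0],[0,1.7,0],[0,1.6,0],[0,1.7,0]])

```text
time: 16.25
position: [0.69, 0.0974, 0.4201]
tcp_rot: [179.9, -10.1, -175.1]
force: [1.3, -0.7, 0.3]
width: 0.045
grip_force: 0.0
```

Request:
drive_tool(grip=[45,45,45,45,45], travel=[[0,0,10],[0,0,10],[0,0,10],[0,0,0],[0,0,0]], rot=[[0,0,0],[0,0,0],[0,0,0],[0,0,0],[0,0,0]])

```text
time: 16.75
position: [0.684, 0.0955, 0.3907]
tcp_rot: [179.9, -10.0, -175.1]
force: [-0.4, 0.5, -0.3]
width: 0.0451
grip_force: 0.0
```

Run:
```python
from h import *
s=ctrl.read_state();print(s['time'],rel(),s['width'],s['force'])
for cam in ['wrist','scene','top']:
  ctrl.get_image(cam); print(cam,[(np.round(RT.T@(np.array(x['centre'])-O)*1000),round(x['conf'],2)) for x in ctrl.pinpoint(cam,'guard_knob')][:1])
plan([(10,knob(2.43),10)],159)
```

```text
16.75 (array([  5.6,   2.8, 234.1]), array([-0.1, 10. , -0. ])) 0.04506179325177947 [-0.36299748  0.54202697 -0.25891331]
wrist [(array([ -3.,   2., 173.]), 0.84)]
scene [(array([ -1.,   4., 171.]), 0.85)]
top [(array([ -7.,   2., 177.]), 0.57)]
travel [[0.0, 0.0, 6.0], [0.0, -1.0, 6.0], [0.0, 0.0, 6.0], [0.0, 0.0, 6.0], [0.0, 0.0, 6.0]] rot [[0.0, 0.0, 0.0], [0.0, 0.0, 0.0], [0.0, 0.0, 0.0], [0.0, 0.0, 0.0], [0.0, 0.0, 0.0]] max 6.0 0.0
travel [[0.0, -1.0, 6.0], [0.0, 0.0, 6.0], [0.0, 0.0, 6.0], [1.0, 0.0, 6.0], [0.0, -1.0, 6.0]] rot [[0.0, 0.0, 0.0], [0.0, 0.0, 0.0], [0.0, 0.0, 0.0], [0.0, 0.0, 0.0], [0.0, 0.0, 0.0]] max 6.0 0.0
```

Everything agrees. Descend and grip.

Request:
drive_tool(grip=[45,45,45,45,45], travel=[[0,-1,12],[0,-1,12],[0,0,12],[0,0,12],[0,0,11]], rot=[[0,0,0],[0,0,0],[0,0,0],[0,0,0],[0,0,0]])

```text
time: 17.55
position: [0.6739, 0.0927, 0.3315]
tcp_rot: [180.0, -10.0, -175.1]
force: [-0.5, -0.3, -0.7]
width: 0.045
grip_force: 0.0
```

Request:
drive_tool(grip=[45,30,20,18,18], travel=[[0,0,0],[0,0,0],[0,0,0],[0,0,0],[0,0,0]], rot=[[0,0,0],[0,0,0],[0,0,0],[0,0,0],[0,0,0]])

```text
time: 18.05
position: [0.6743, 0.0926, 0.333]
tcp_rot: [180.0, -10.0, -175.1]
force: [0.4, 0.1, 1.0]
width: 0.0232
grip_force: 26.8
```

Request:
drive_tool(grip=[18,18,18,18,18], travel=[[0,0,0],[0,0,0],[0,0,0],[0,0,0],[0,0,0]], rot=[[0,0,0],[0,0,0],[0,0,0],[0,0,0],[0,0,0]])

```text
time: 18.55
position: [0.6744, 0.0926, 0.3329]
tcp_rot: [180.0, -10.0, -175.1]
force: [0.4, -0.1, 2.6]
width: 0.0232
grip_force: 27.0
```

Run:
```python
from h import *
s=ctrl.read_state();print(s['time'],rel(),s['width'],s['grip_force'],s['force'])
w=[]
for f in np.linspace(2.43,0,13)[1:]: w.append((2,knob(f),np.interp(f,[0,1.0,2.43],[-20,-10,10])))
plan(w+[(1,knob(0),-20)])
```

```text
18.55 (array([ -4. ,   0.7, 176.3]), array([-0., 10., -0.])) 0.023223511862751813 26.998246014118195 [ 0.35063723 -0.0761798   2.64160728]
travel [[13.0, 0.0, -4.0], [14.0, -1.0, -3.0], [13.0, 0.0, -3.0], [14.0, 0.0, -3.0], [14.0, 0.0, -1.0]] rot [[0.0, -1.4, 0.0], [0.0, -1.4, 0.0], [0.0, -1.4, 0.0], [0.0, -1.4, 0.0], [0.0, -1.4, 0.0]] max 14.0 1.4
travel [[13.0, 0.0, -1.0], [14.0, 0.0, 0.0], [14.0, 0.0, 1.0], [14.0, 0.0, 2.0], [13.0, 0.0, 1.0]] rot [[0.0, -1.4, 0.0], [0.0, -1.4, 0.0], [0.0, -1.5, 0.0], [0.0, -1.4, 0.0], [0.0, -1.4, 0.0]] max 14.0 1.5
travel [[13.0, 0.0, 4.0], [14.0, 0.0, 3.0], [13.0, 0.0, 5.0], [12.0, 0.0, 4.0], [11.0, 0.0, 6.0]] rot [[0.0, -1.4, 0.0], [0.0, -1.4, 0.0], [0.0, -1.4, 0.0], [0.0, -1.5, 0.0], [0.0, -1.0, 0.0]] max 14.0 1.5
travel [[11.0, 0.0, 6.0], [10.0, 0.0, 7.0], [9.0, 0.0, 8.0], [9.0, 0.0, 8.0], [8.0, 0.0, 8.0]] rot [[0.0, -1.1, 0.0], [0.0, -1.0, 0.0], [0.0, -1.0, 0.0], [0.0, -1.0, 0.0], [0.0, -1.0, 0.0]] max 13.0 1.1
travel [[7.0, 0.0, 9.0], [7.0, 0.0, 9.0], [5.0, 0.0, 10.0], [6.0, 0.0, 10.0], [0.0, 0.0, 0.0]] rot [[0.0, -1.0, 0.0], [0.0, -1.0, 0.0], [0.0, -1.0, 0.0], [0.0, -1.1, 0.0], [0.0, 0.0, 0.0]] max 12.0 1.1
```

Request:
drive_tool(grip=[18,18,18,18,18], travel=[[13,0,-4],[14,-1,-3],[13,0,-3],[14,0,-3],[14,0,-1]], rot=[[0,-1.4,0],[0,-1.4,0],[0,-1.4,0],[0,-1.4,0],[0,-1.4,0]])

```text
time: 19.05
position: [0.6094, 0.0868, 0.3558]
tcp_rot: [179.9, -2.7, -175.1]
force: [2.7, 0.9, 1.7]
width: 0.0231
grip_force: 27.2
```

Request:
drive_tool(grip=[18,18,18,18,18], travel=[[13,0,-1],[14,0,0],[14,0,1],[14,0,2],[13,0,1]], rot=[[0,-1.4,0],[0,-1.4,0],[0,-1.5,0],[0,-1.4,0],[0,-1.4,0]])

```text
time: 19.55
position: [0.5418, 0.081, 0.3529]
tcp_rot: [179.9, 4.4, -175.1]
force: [4.0, 1.9, -3.2]
width: 0.0234
grip_force: 30.1
```

Request:
drive_tool(grip=[18,18,18,18,18], travel=[[13,0,4],[14,0,3],[13,0,5],[12,0,4],[11,0,6]], rot=[[0,-1.4,0],[0,-1.4,0],[0,-1.4,0],[0,-1.5,0],[0,-1,0]])

```text
time: 20.05
position: [0.4825, 0.0758, 0.3242]
tcp_rot: [179.9, 11.2, -175.1]
force: [1.1, 1.9, 1.8]
width: 0.023
grip_force: 31.4
```

Run:
```python
from h import *
s=ctrl.read_state();print(s['time'],rel(),knob(2.43-2.43*15/24),s['width'],s['grip_force'],s['force'])
a=rel()[1][1]
plan([(1,knob(f),np.interp(f,[0,.95],[-20,a])) for f in np.linspace(.911,0,10)[1:]]+[(1,knob(0)-[0,0,2],-20)])
```

```text
20.05 (array([-138.3,    0.5,  168.2]), array([ -0.1, -11.2,  -0. ])) [-140.07402011    0.          166.84478757] 0.0230456049146411 31.393778375932015 [1.09529661 1.90646774 1.80888534]
travel [[13.0, 0.0, 7.0], [10.0, 0.0, 7.0], [10.0, 0.0, 8.0], [8.0, 0.0, 8.0], [8.0, 0.0, 8.0]] rot [[0.1, -1.3, 0.0], [0.0, -1.0, 0.0], [0.0, -0.9, 0.0], [0.0, -1.0, 0.0], [0.0, -0.9, 0.0]] max 15.0 1.3
travel [[7.0, 0.0, 9.0], [6.0, 0.0, 9.0], [6.0, 0.0, 10.0], [5.0, 0.0, 9.0], [1.0, 0.0, 2.0]] rot [[0.0, -0.9, 0.0], [0.0, -1.0, 0.0], [0.0, -0.9, 0.0], [0.0, -0.9, 0.0], [0.0, 0.0, 0.0]] max 12.0 1.0
```

Request:
drive_tool(grip=[18,18,18,18,18], travel=[[12,0,7],[10,0,7],[10,0,8],[8,0,8],[8,0,8]], rot=[[0,-1.3,0],[0,-1,0],[0,-0.9,0],[0,-1,0],[0,-0.9,0]])

```text
time: 20.55
position: [0.4442, 0.0725, 0.2758]
tcp_rot: [179.9, 16.1, -175.1]
force: [1.7, 1.1, 1.4]
width: 0.0231
grip_force: 28.4
```

Request:
drive_tool(grip=[18,18,18,18,18], travel=[[7,0,9],[6,0,9],[6,0,10],[5,0,9],[1,0,2]], rot=[[0,-0.9,0],[0,-1,0],[0,-0.9,0],[0,-0.9,0],[0,0,0]])

```text
time: 21.05
position: [0.4321, 0.0716, 0.2309]
tcp_rot: [179.9, 19.7, -175.1]
force: [-1.3, 1.3, 9.1]
width: 0.0231
grip_force: 29.6
```

Request:
drive_tool(grip=[18,18,18,18,18], travel=[[0,0,0],[0,0,0],[0,0,0],[0,0,0],[0,0,0]], rot=[[0,0,0],[0,0,0],[0,0,0],[0,0,0],[0,0,0]])

```text
time: 21.55
position: [0.4322, 0.0715, 0.2312]
tcp_rot: [179.9, 19.7, -175.1]
force: [2.1, 5.0, 2.7]
width: 0.0236
grip_force: 28.7
```

Run:
```python
from h import *
s=ctrl.read_state();print(s['time'],rel(),knob(0),s['width'],s['grip_force'],s['force'])
```

```text
21.55 (array([-166. ,    0.3,   81.5]), array([ -0.1, -19.7,  -0. ])) [-164.98941122    0.           84.0017466 ] 0.02364279409683906 28.736372888088226 [2.05516848 5.03857282 2.70534757]
```

Request:
drive_tool(grip=[18,18,18,18,18], travel=[[0,0,2],[0,0,1],[0,0,0],[0,0,0],[0,0,0]], rot=[[0,0,0],[0,0,0],[0,0,0],[0,0,0],[0,0,0]])

```text
time: 22.05
position: [0.4328, 0.0713, 0.2298]
tcp_rot: [179.8, 19.6, -175.2]
force: [-13.0, 2.1, 27.3]
width: 0.0231
grip_force: 32.0
```

Request:
drive_tool(grip=[24,35,45,55,55], travel=[[0,0,0],[0,0,0],[0,0,0],[0,0,0],[0,0,0]], rot=[[0,0,0],[0,0,0],[0,0,0],[0,0,0],[0,0,0]])

```text
time: 22.55
position: [0.4317, 0.0703, 0.2269]
tcp_rot: [-180.0, 19.4, -175.2]
force: [0.3, 0.6, 0.2]
width: 0.055
grip_force: 0.0
```

Request:
drive_tool(grip=[55,55,55,55,55], travel=[[0,0,-10],[0,0,-20],[0,0,-30],[0,0,-30],[0,0,-20]], rot=[[0,0,0],[0,0,0],[0,0,0],[0,0,0],[0,0,0]])

```text
time: 23.05
position: [0.3954, 0.0673, 0.3325]
tcp_rot: [180.0, 19.6, -175.2]
force: [0.0, 0.7, -1.1]
width: 0.0549
grip_force: 0.0
```

Request:
drive_tool(grip=[55,55,55,55,55], travel=[[0,40,-20],[0,40,-20],[0,40,0],[0,40,0],[0,0,0]], rot=[[0,0,0],[0,0,0],[0,0,0],[0,0,0],[0,0,0]])

```text
time: 23.55
position: [0.3673, 0.2316, 0.3689]
tcp_rot: [179.9, 19.6, -174.6]
force: [0.2, -0.1, 0.1]
width: 0.0553
grip_force: 0.0
```

Run:
```python
from h import *
s=ctrl.read_state();print(s['time'],rel(),s['force'])
p,d=save('scene','i.png')
f=lambda c:np.round(RT.T@(np.array(c)-O)*1000)
def chk(cam):
  for n in ['guard_knob','pan']: print(cam,n,[(f(x['centre']),round(x['conf'],2)) for x in ctrl.pinpoint(cam,n)][:1])
chk('scene'); ctrl.get_image('top'); chk('top')
print('pan before',f([.7305,.0915,.054]))
P=cloud('scene',d); m=ctrl.trace('scene','guard')[0]['region']&(d>0); Q=(P[m]-O)@RT*1000; print('guard z pct',np.percentile(Q[:,2],[5,50,95]).round(1), 'xmin', np.percentile(Q[:,0],[2,98]).round())
cv2.imwrite('pics/j.png',cv2.resize(p[110:330,90:370],None,fx=2.4,fy=2.4,interpolation=2)[:,:,::-1])
```

```text
23.55 (array([-217.4,  165.8,  219.1]), array([ -0.2, -19.6,  -0.6])) [ 0.15810955 -0.05924813  0.10239603]
scene guard_knob [(array([-162.,    5.,   83.]), 0.95)]
scene pan [(array([81., -1., 55.]), 0.91)]
top guard_knob [(array([-167.,    2.,   85.]), 0.63)]
top pan [(array([82., -4., 54.]), 0.8)]
pan before [79. -5. 54.]
guard z pct [ 64.2  71.  100.8] xmin [-226.  -71.]
```

View pics/j.png

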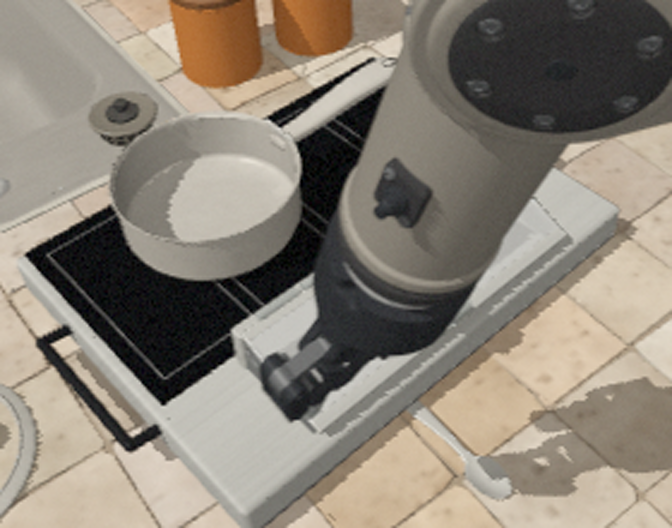

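The guard is shut: it met a firm stop and the knob is back at its closed position. The pan is where it was, and the hand is about 130 mm clear.

```bash
python3 -c "
from plant import ctrl
print(ctrl.sign_off())"
```

```text
the job is handed in; nothing more can be done
None
```

The job is done and handed in at about 24 s: the guard was swung back to its stop, all four switches were swept off in one left-to-right drag, the guard was shut again, and the pan still stands where it was.

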